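# Stow two bottles in the crate's empty cells

## Task

The six cells of the covered crate are closed by identical sprung dust caps; four cells are already full, two are empty, and it cannot be seen which. Feel for the empty ones by pressing gently on the caps, and stow the two dropper bottles in them, one in each, upright and fully down. Leave everything else where it stands.

Things in the scene. Friction and masses are not known exactly. Their poses are not given: they have to be found in the camera images.
- crate: grey covered crate fixed to the plate: 170 mm (its x, away from the robot) x 184 mm (its y, to the left; 220 over the steel end grips) x 58 mm high. Origin: centre of its underside, z up. 2 rows (x = -40, +40 mm) of 3 cells (y = 56, 0, -56 mm); each mouth is 53 mm square, closed by a black 50 mm square sprung cap 1 mm below the top. Any two cells are empty; the other four hold a tin with a springy pad on it
- cell_0 (a point): centre of the mouth of the near row's left (+y) cell, level with its top (58 mm up). Its cap slides down. Empty cell: under 1 N sinks it 35 mm, onto a springy floor pad (1.2 N/mm, stop after 6 mm); a bottle's weight holds it there, the bottle's underside 22 mm above the crate's. Tin: 4 mm free, then springy (1.2 N/mm), hard stop after 8 mm more. It springs back when let go
- cell_1 (a point): centre of the mouth of the near row's middle cell, level with its top (58 mm up). Its cap slides down. Empty cell: under 1 N sinks it 35 mm, onto a springy floor pad (1.2 N/mm, stop after 6 mm); a bottle's weight holds it there, the bottle's underside 22 mm above the crate's. Tin: 4 mm free, then springy (1.2 N/mm), hard stop after 8 mm more. It springs back when let go
- cell_2 (a point): centre of the mouth of the near row's right (-y) cell, level with its top (58 mm up). Its cap slides down. Empty cell: under 1 N sinks it 35 mm, onto a springy floor pad (1.2 N/mm, stop after 6 mm); a bottle's weight holds it there, the bottle's underside 22 mm above the crate's. Tin: 4 mm free, then springy (1.2 N/mm), hard stop after 8 mm more. It springs back when let go
- cell_3 (a point): centre of the mouth of the far row's left (+y) cell, level with its top (58 mm up). Its cap slides down. Empty cell: under 1 N sinks it 35 mm, onto a springy floor pad (1.2 N/mm, stop after 6 mm); a bottle's weight holds it there, the bottle's underside 22 mm above the crate's. Tin: 4 mm free, then springy (1.2 N/mm), hard stop after 8 mm more. It springs back when let go
- cell_4 (a point): centre of the mouth of the far row's middle cell, level with its top (58 mm up). Its cap slides down. Empty cell: under 1 N sinks it 35 mm, onto a springy floor pad (1.2 N/mm, stop after 6 mm); a bottle's weight holds it there, the bottle's underside 22 mm above the crate's. Tin: 4 mm free, then springy (1.2 N/mm), hard stop after 8 mm more. It springs back when let go
- cell_5 (a point): centre of the mouth of the far row's right (-y) cell, level with its top (58 mm up). Its cap slides down. Empty cell: under 1 N sinks it 35 mm, onto a springy floor pad (1.2 N/mm, stop after 6 mm); a bottle's weight holds it there, the bottle's underside 22 mm above the crate's. Tin: 4 mm free, then springy (1.2 N/mm), hard stop after 8 mm more. It springs back when let go
- bottle_0: white dropper bottle with a red tip, standing upright: round body 45 mm across up to 92 mm, neck 24 mm across from 92 to 112 mm, thin tip to 124 mm; about 0.1 kg, rigid. Origin: centre of its underside, z up to the tip. Grasp it round the upper body
- bottle_1: white dropper bottle with a red tip, standing upright: round body 45 mm across up to 92 mm, neck 24 mm across from 92 to 112 mm, thin tip to 124 mm; about 0.1 kg, rigid. Origin: centre of its underside, z up to the tip. Grasp it round the upper body
- ref_sphere_stand: bystander, loose: black calibration stand with a round foot (83 mm across) and a column with a ball, 187 mm tall; origin at its underside
- casting: bystander, loose: grey cast gun-shaped body on a turned weight, 76 x 81 mm, 197 mm tall; origin at its underside
- ring_gauge_0: bystander, loose: plain steel setting ring, 52 mm across, 18 mm high; origin at its underside
- turned_flange: bystander, loose: turned steel flange, 57 mm across, 24 mm high; origin at its underside
- magnet_base: bystander, loose: small black magnetic base with a round red knob, 48 x 50 mm, 51 mm high; origin at its underside

How it is judged (in metres and radians):
At the end, for the whole second after the job is handed in: Each of the two bottles stands in a cell of the crate (its underside within 8 mm of the cell's centre, seen from above), fully down (underside less than 28 mm above the crate's underside), upright within 0.1 rad, at rest and released ((horizontal distance between bottle_0 and cell_0 below 0.008 m or horizontal distance between bottle_0 and cell_1 below 0.008 m or horizontal distance between bottle_0 and cell_2 below 0.008 m or horizontal distance between bottle_0 and cell_3 below 0.008 m or horizontal distance between bottle_0 and cell_4 below 0.008 m or horizontal distance between bottle_0 and cell_5 below 0.008 m) and z of each of bottle_0, bottle_1 in the frame of crate below 0.028 m and angle between each of bottle_0, bottle_1's own z axis and vertical below 0.1 rad and linear speed of each of bottle_0, bottle_1 below 0.02 m/s and (horizontal distance between bottle_1 and cell_0 below 0.008 m or horizontal distance between bottle_1 and cell_1 below 0.008 m or horizontal distance between bottle_1 and cell_2 below 0.008 m or horizontal distance between bottle_1 and cell_3 below 0.008 m or horizontal distance between bottle_1 and cell_4 below 0.008 m or horizontal distance between bottle_1 and cell_5 below 0.008 m)); the robot touches nothing.
It fails at once if a bottle is pressed on the crate or its caps with more than 40 N (contact force between any of bottle_0, bottle_1 and crate above 40 N).
It fails at once if a bystander is moved by more than 30 mm (distance of any of ref_sphere_stand, casting, ring_gauge_0, turned_flange, magnet_base from where it was at the start of the episode above 0.03 m).
It also fails if it takes over 67 s, if anything falls off the work surface, if the arm or the gripper's body presses on something with over 40 N, if the wrist force passes 120 N, or if a joint passes its speed limit or range.

## Robot

A 7-joint arm with a two-finger parallel gripper is mounted at the origin on a cart in front of the work surface, level with it; the furniture and walls round the work are solid. World frame = base frame: x ahead of the robot, y to its left, z up, the work surface at z = 0. Lengths are in mm, angles in rad, forces in N, time in s.
With the tool pointing down it reaches from about 350 to 900 mm from the base axis. Payload 7.2 kg.
Tool frame: the origin (TCP) lies at the very end of the fingers, on their centre line; the grasp point (between the pads) lies 19 mm behind it; z points along the fingers, y is the direction in which the jaws open and shut (so a half turn about z gives the same grasp; the last joint's range is limited). The gripper opens to 85 mm and grips with 20 to 120 N. Pads are 22 mm wide; open, the fingers measure 114 mm over their backs; the gripper's body (76 mm by 85 mm) begins 54 mm behind the grasp point. The pads swing forward as they close: fully open they stand 13 mm farther back than shut.
Start: joints at [-1.417, 0.411, -0.013, 1.596, 0.006, 1.134, -0.082], TCP at [137.501, 609.691, 208.597] pointing down, gripper open.
Joint ranges: [-2.95, 2.95], [-0.29, 1.99], [-1.47, 1.44], [0.14, 2.54], [-1.03, 4.17], [0.13, 1.85], [-2.86, 2.86]. Speed limits (rad/s): [2.39, 2.39, 3.01, 3.01, 3.14, 3.14, 3.14].

## Interface

Orientations are given as a unit quaternion [x, y, z, w].
In Python, from station import bot, cams gives the robot as it stands. The module is installed in compiled form; this text tells all that it offers.
- The arm moves only by the tool servo_tool, never from a script. Its argument "rows" is a list of rows, each an object with "travel": the shift along the tool's x, y, z in m, a list of three; "turn": the turn about the tool's z in degrees; "fingers": the finger opening in m, from 0 to 0.0854. A call has exactly 8 rows; each row is the pose to reach, as a shift and turn from the pose commanded when the call began, along the tool's axes at that moment; what a row does not reach only later rows make up. A row lasts 1/8 s, in which the tool goes at most 62.5 mm and 10.7 degrees, less where a joint would pass 70% of its speed; a pose out of reach is approached as far as the arm can. A call with a gripper value outside its range is refused whole. The fingers move at their own pace and stop on an object; "squeeze" is the grip in N (left out, the last holds). Time passes only in rows, so rows that repeat a pose let the fingers close, or fill a call up. It gives the time, the measured TCP pose, the force and the opening at its end, in the units of the state.
- bot.read_state(): the state, without advancing time (a new reading comes with each control period).
- cams.read_camera(name): name is "scene" or "top" or "wrist"; returns a dict with "img" (480x640x3 uint8, red, green, blue), "K" (3x3 intrinsics, pixels), "world_to_cam" (4x4, takes a point from world to camera coordinates). Camera axes: x right, y up, looking along -z (the intrinsics and any distortion apply to the point x, -y, -z); pixel columns grow to the right and rows downward; lengths in mm; the calibration is good to about 2 mm. A picture is of the moment at which its call begins. There is no depth.
- bot.close_job(): hands the job in, once; it reports no verdict.
The state is a dict: "t": time; "joints": joint angles; "qd": joint speeds; "tau": joint torques, N m; "tcp_pos": TCP position; "ee_rot": TCP orientation; "force": force on the tool from outside, world axes, zero at the start; "torque": the same for the moment, N m; "opening": finger opening in mm.
Only numpy, scipy, OpenCV 4.12 (cv2) and the standard library are available. Lean on these libraries where they do the work, as an engineer would, in place of code of your own. Each camera call takes 0.05 s, during which the arm holds its last target.

## Working session

There is one attempt and no reset: what is moved stays moved. The work goes in short steps, Python scripts to look and compute and a tool call to move; the robot and the scene stay as the last step left them, time stands still between calls to the robot, and variables do not carry over. Pictures are saved under pics/ and viewed, and the job is handed in when it is done.

Besides the shell and the picture viewer there is one more tool, called as name(argument=value, ...), one argument or row to a line, values as JSON. servo_tool: Moves the arm, as the interface text tells. Its arguments: {"type":"object","properties":{"rows":{"type":"array"},"squeeze":{"type":"number"}},"required":["rows"]}

```bash
mkdir -p pics; python3 - <<'E'
from station import bot,cams
import cv2,numpy as np
np.set_printoptions(precision=4,suppress=True)
s=bot.read_state()
for k in s: print(k,s[k])
for n in ["scene","top","wrist"]:
    c=cams.read_camera(n); cv2.imwrite(f"pics/{n}0.png",c["img"][...,::-1]); print(n,c.keys()); print(c["K"]); print(c["world_to_cam"])
    np.savez(f"pics/{n}0.npz",**{k:np.array(v) for k,v in c.items()})
E
```

```text
t 0.0
joints [-1.4172  0.4119 -0.0127  1.597   0.0056  1.1343 -0.0822]
qd [-0.0004 -0.0012 -0.0005 -0.0003 -0.0008 -0.0006  0.0005]
tau [  0.0004 -60.0619   0.6822 -29.9414   0.0137   0.0106  -0.    ]
tcp_pos [137.4142 609.1687 207.736 ]
ee_rot [ 0.1107  0.9939 -0.0008 -0.    ]
force [ 0.5076 -0.7352 -0.0884]
torque [ 0.045  -0.0615  0.0041]
opening 85.34105228134372
scene dict_keys(['img', 'K', 'world_to_cam'])
[[477.0527   0.     320.3952]
 [  0.     477.0527 247.5334]
 [  0.       0.       1.    ]]
[[    0.7963    -0.6046    -0.0187  -464.8509]
 [    0.3502     0.4355     0.8293  -279.3085]
 [   -0.4932    -0.6669     0.5585 -1073.0933]
 [    0.         0.         0.         1.    ]]
top dict_keys(['img', 'K', 'world_to_cam'])
[[466.7042   0.     320.7001]
 [  0.     466.7042 236.4534]
 [  0.       0.       1.    ]]
[[   -0.0143    -0.9999     0.0091    14.4818]
 [    0.9899    -0.0129     0.1415  -562.6718]
 [   -0.1413     0.011      0.9899 -1166.0678]
 [    0.         0.         0.         1.    ]]
wrist dict_keys(['img', 'K', 'world_to_cam'])
[[404.2822   0.     322.7467]
 [  0.     404.2822 236.9644]
 [  0.       0.       1.    ]]
[[   0.219     0.9757   -0.0011 -625.4578]
 [  -0.9226    0.2067   -0.3257   43.2422]
 [  -0.3175    0.0723    0.9455 -381.4788]
 [   0.        0.        0.        1.    ]]
```

View pics/top0.png

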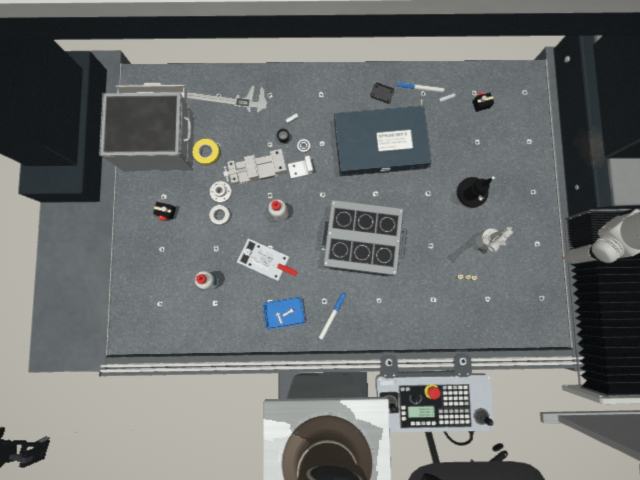

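View pics/scene0.png

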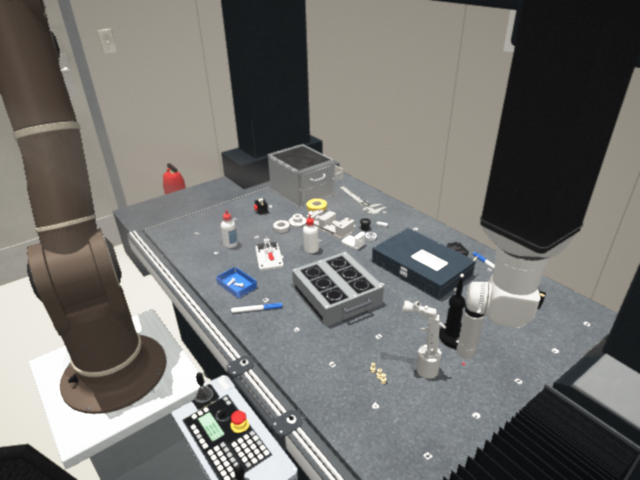

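View pics/wrist0.png

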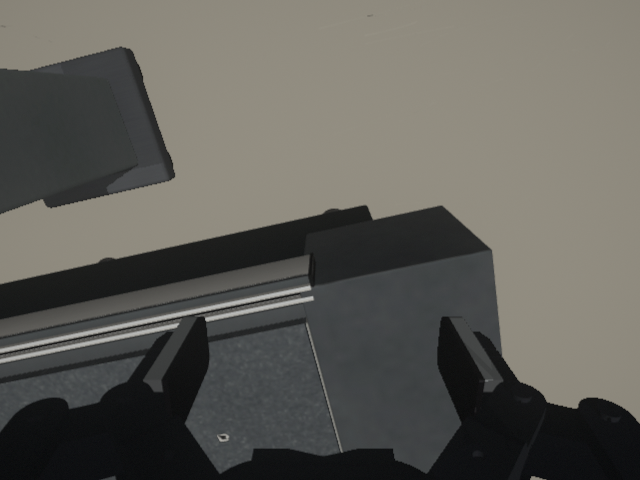

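```bash
cat > h.py <<'E'
import numpy as np,cv2
def load(n): 
    d=np.load(f"pics/{n}.npz"); return d["img"],d["K"],d["world_to_cam"]
def ray(K,T,u,v):
    R=T[:3,:3]; C=-R.T@T[:3,3]
    d=np.array([(u-K[0,2])/K[0,0],-(v-K[1,2])/K[1,1],-1.]); d=R.T@d
    return C,d/np.linalg.norm(d)
def onz(K,T,u,v,z):
    C,d=ray(K,T,u,v); return C+d*(z-C[2])/d[2]
def tri(rays):
    A=np.zeros((3,3));b=np.zeros(3)
    for C,d in rays:
        P=np.eye(3)-np.outer(d,d);A+=P;b+=P@C
    p=np.linalg.solve(A,b); return p,[np.linalg.norm((np.eye(3)-np.outer(d,d))@(p-C)) for C,d in rays]
def proj(K,T,p):
    q=T[:3,:3]@np.asarray(p,float)+T[:3,3]; return K[0,0]*q[0]/-q[2]+K[0,2], K[1,2]-K[1,1]*q[1]/-q[2]
def pic(img,name): cv2.imwrite(f"pics/{name}.png",img[...,::-1])
E
python3 - <<'E'
from h import *
img,K,T=load("top0")
c=img[185:300,180:420]; pic(cv2.resize(c,None,fx=3.3,fy=3.3,interpolation=cv2.INTER_CUBIC),"topc")
img,K,T=load("scene0")
c=img[190:340,200:400]; pic(cv2.resize(c,None,fx=4,fy=4,interpolation=cv2.INTER_CUBIC),"scenec")
for n in("top0","scene0"):
    img,K,T=load(n); hsv=cv2.cvtColor(img,cv2.COLOR_RGB2HSV)
    m=((hsv[...,0]<8)|(hsv[...,0]>172))&(hsv[...,1]>150)&(hsv[...,2]>80)
    k,l,st,ce=cv2.connectedComponentsWithStats(m.astype(np.uint8))
    for i in range(1,k):
        if st[i,4]>8: print(n,st[i],ce[i].round(1), onz(K,T,*ce[i],115).round(0))
E
```

```text
top0 [479  93   5   3   9] [480.8  93.7] [ 913. -404.  115.]
top0 [272 201   8   9  57] [275.6 205. ] [631. 117. 115.]
top0 [159 215   8   5  24] [162.2 217.4] [604. 392. 115.]
top0 [278 265  19  10  89] [287.4 269.4] [473.  89. 115.]
top0 [197 275   9   8  60] [201.  278.5] [455. 295. 115.]
top0 [429 387  12  13 116] [434.2 392.8] [ 183. -250.  115.]
scene0 [164 171  19  16 209] [173.1 178.6] [425. 622. 115.]
scene0 [254 205   4   5  13] [255.8 206.8] [544. 271. 115.]
scene0 [224 214   6   3  14] [226.6 215.2] [450. 281. 115.]
scene0 [307 218   6   7  35] [309.6 221.2] [621.  98. 115.]
scene0 [269 254   4   6  15] [270.4 256.3] [438.  18. 115.]
scene0 [231 410  15  14 154] [237.3 416.8] [ 130. -361.  115.]
```

View pics/topc.png

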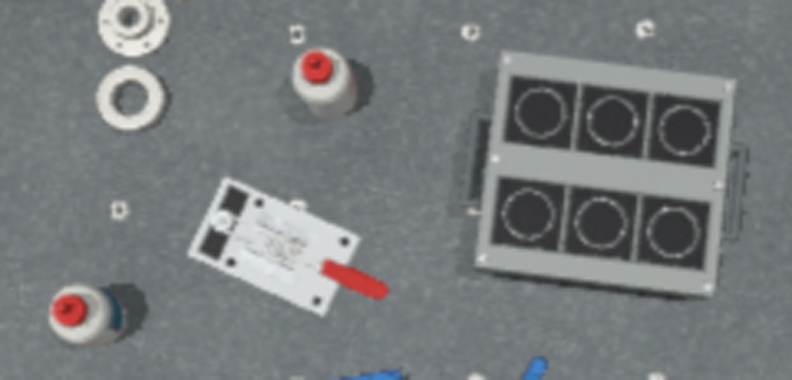

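View pics/scenec.png

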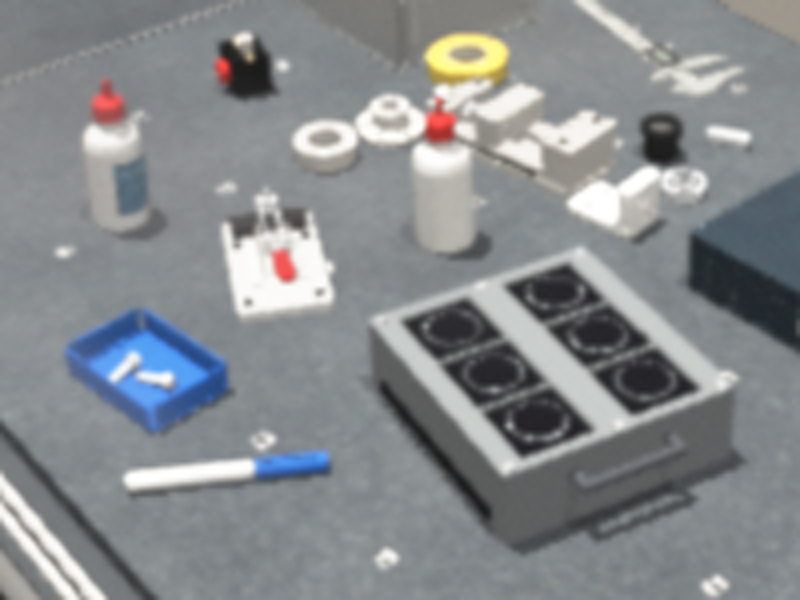

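```bash
cat >> h.py <<'E'
CELLS=np.array([[-40,56],[-40,0],[-40,-56],[40,56],[40,0],[40,-56]],float)
def fit(P,Q): # P local -> Q world
    pm,qm=P.mean(0),Q.mean(0); H=(P-pm).T@(Q-qm); a=np.arctan2(H[0,1]-H[1,0],H[0,0]+H[1,1])
    R=np.array([[np.cos(a),-np.sin(a)],[np.sin(a),np.cos(a)]]); return a,R,qm-R@pm
E
python3 - <<'E'
from h import *
for n,box in(("top0",(322,405,200,275)),("scene0",(290,385,248,325))):
    img,K,T=load(n); 
    # search crate pose by initial guess->project cell quads; dark fraction centroid
    g=cv2.cvtColor(img,cv2.COLOR_RGB2GRAY)
    m=(g<75).astype(np.uint8); b=box; mm=np.zeros_like(m); mm[b[2]:b[3],b[0]:b[1]]=m[b[2]:b[3],b[0]:b[1]]
    # fill the rings
    cs,_=cv2.findContours(mm,cv2.RETR_EXTERNAL,cv2.CHAIN_APPROX_NONE)
    for c in cs:
        if cv2.contourArea(c)>60:
            M=cv2.moments(c); u,v=M['m10']/M['m00'],M['m01']/M['m00']; print(n,cv2.contourArea(c),round(u,1),round(v,1),cv2.boundingRect(c),onz(K,T,u,v,57).round(1))
E
```

```text
top0 339.5 383.6 254.9 (374, 245, 21, 21) [ 511.1 -151.9   57. ]
top0 343.0 361.7 252.2 (351, 242, 22, 22) [518.8 -96.4  57. ]
top0 340.5 339.9 249.5 (330, 239, 21, 22) [526.4 -41.2  57. ]
top0 334.0 386.8 224.0 (377, 214, 21, 21) [ 590.3 -162.8   57. ]
top0 335.0 365.2 221.4 (355, 211, 21, 22) [ 597.8 -107.5   57. ]
top0 334.5 343.4 218.8 (333, 209, 22, 21) [605.3 -52.   57. ]
scene0 166.5 333.4 294.5 (322, 288, 25, 16) [ 512.5 -149.3   57. ]
scene0 117.5 308.7 302.6 (295, 285, 28, 36) [ 445.8 -135.8   57. ]
scene0 177.0 359.9 285.0 (349, 278, 24, 15) [ 589.5 -161.8   57. ]
scene0 142.5 322.0 282.9 (312, 276, 23, 15) [518.7 -94.2  57. ]
scene0 112.0 349.4 272.7 (338, 267, 23, 14) [ 602.1 -105.1   57. ]
scene0 129.0 313.8 271.9 (302, 266, 23, 13) [530.3 -43.2  57. ]
scene0 110.0 336.8 262.8 (328, 257, 17, 13) [604.4 -48.9  57. ]
scene0 148.0 378.4 258.2 (372, 249, 13, 20) [ 707.8 -104.    57. ]
```

```bash
python3 - <<'E'
from h import *
t,Kt,Tt=load("top0"); s,Ks,Ts=load("scene0")
Q=np.array([[526.4,-41.2],[518.8,-96.4],[511.1,-151.9],[605.3,-52],[597.8,-107.5],[590.3,-162.8]])
a,R,o=fit(CELLS,Q); print("crate",a,o,(CELLS@R.T+o).round(1), np.abs(CELLS@R.T+o-Q).max())
Q=np.array([[530.3,-43.2],[518.7,-94.2],[512.5,-149.3],[604.4,-48.9],[602.1,-105.1],[589.5,-161.8]])
a,R,o=fit(CELLS,Q); print("scene crate",a,o)
for A,B in(((275.6,205),(309.6,221.2)),((201,278.5),(226.6,215.2))):
    print(tri([ray(Kt,Tt,*A),ray(Ks,Ts,*B)]))
def body(n,x0,x1,y0,y1):
    img,K,T=load(n); hsv=cv2.cvtColor(img,cv2.COLOR_RGB2HSV)
    m=(hsv[...,2]>125)&(hsv[...,1]<60); mm=np.zeros(m.shape,np.uint8); mm[y0:y1,x0:x1]=m[y0:y1,x0:x1]
    k,l,st,ce=cv2.connectedComponentsWithStats(mm); i=1+st[1:,4].argmax(); return st[i],ce[i]
for n,b in(("top0",(262,295,192,225)),("top0",(190,222,265,295)),("scene0",(298,325,215,256)),("scene0",(215,242,210,252))):
    print(n,body(n,*b))
E
```

```text
crate -0.13660729080233952 [ 558.28333333 -101.96666667] [[ 526.3  -41. ]
 [ 518.7  -96.5]
 [ 511.  -152. ]
 [ 605.5  -51.9]
 [ 597.9 -107.4]
 [ 590.3 -162.9]] 0.2369193287396456
scene crate -0.13751141304005113 [ 559.58333333 -100.41666667]
(array([634.72027577, 117.6268877 , 100.62877766]), [np.float64(0.567032126151024), np.float64(0.5670321261509856)])
(array([455.70856238, 296.42290899, 106.03543987]), [np.float64(0.7624361442502954), np.float64(0.7624361442502461)])
top0 (array([265, 192,  21,  27, 226], dtype=int32), array([275.70353982, 206.57079646]))
top0 (array([190, 267,  23,  26, 279], dtype=int32), array([200.57706093, 279.12544803]))
scene0 (array([298, 215,  27,  41, 982], dtype=int32), array([310.73421589, 235.12729124]))
scene0 (array([215, 210,  27,  42, 942], dtype=int32), array([227.27707006, 230.26539278]))
```

```bash
cat >> h.py <<'E'
def mv(p,phi,q,phi2):
    a=np.radians(phi); x=np.array([-np.sin(-a)*0-np.sin(a)*1,np.cos(a),0]); y=np.array([np.cos(a),np.sin(a),0])
    x=np.array([-np.sin(a),np.cos(a),0.]); z=np.array([0,0,-1.]) # x = y cross z
    x=np.cross(y,z); assert abs(np.dot(np.cross(x,y),z)-1)<1e-9
    d=(np.array(q,float)-np.array(p,float))/1000; return np.round([d@x,d@y,d@z],4), round(phi-phi2,2)
E
python3 -c "
from h import *
print(mv((137.5,609.7,208.6),77.29,(455,296,205),33))"
```

```text
(array([-0.3787, -0.2362,  0.0036]), 44.29)
```

servo_tool(
  rows=[
    {"travel": [-0.047,-0.03,0],"turn": 5.5,"fingers": 0.085},
    {"travel": [-0.095,-0.059,0],"turn": 11,"fingers": 0.085},
    {"travel": [-0.142,-0.089,0],"turn": 16.5,"fingers": 0.085},
    {"travel": [-0.189,-0.118,0],"turn": 22,"fingers": 0.085},
    {"travel": [-0.237,-0.148,0],"turn": 27.5,"fingers": 0.085},
    {"travel": [-0.284,-0.177,0],"turn": 33,"fingers": 0.085},
    {"travel": [-0.332,-0.207,0],"turn": 38.5,"fingers": 0.085},
    {"travel": [-0.379,-0.236,0],"turn": 44,"fingers": 0.085},
  ],
  squeeze=40,
)

```text
t: 1.15
tcp_pos: [456.3, 294.6, 208.6]
ee_rot: [0.476, 0.879, 0.0, -0.0]
force: [0.1, 0.0, -0.6]
opening: 85.1
```

```bash
python3 - <<'E'
from station import bot,cams
from h import *
c=cams.read_camera("wrist"); np.savez("pics/w1.npz",**{k:np.array(v) for k,v in c.items()})
s=bot.read_state(); print(s["t"],s["tcp_pos"],s["ee_rot"],s["force"])
pic(c["img"],"w1")
E
```

```text
1.2 [462.0201128  287.55092683 208.96356795] [ 4.81942744e-01  8.76199603e-01 -4.16909219e-04  2.29647652e-03] [ 4.72107379 -5.33592032  0.54318611]
```

View pics/w1.png

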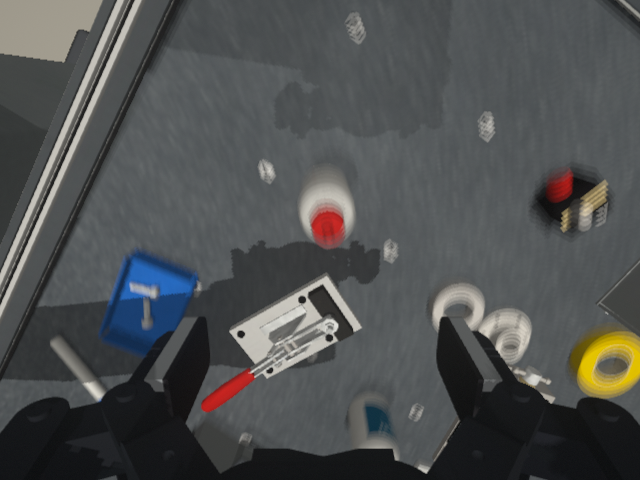

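```bash
python3 - <<'E'
from station import bot,cams
from h import *
for i in range(3): c=cams.read_camera("wrist")
np.savez("pics/w2.npz",**{k:np.array(v) for k,v in c.items()})
s=bot.read_state(); print(s["t"],s["tcp_pos"],s["ee_rot"],s["force"])
pic(c["img"],"w2")
T=c["world_to_cam"];K=c["K"]
for p in((634.5,117.6,124),(455.6,296.2,124),(455.6,296.2,92),(455.6,296.2,0)): print(proj(K,T,p))
a=np.radians(77.29);x=np.array([-np.sin(a),np.cos(a)]);y=np.array([np.cos(a),np.sin(a)])
print(np.array([137.5,609.7])-379*x-236*y)
E
```

```text
1.35 [455.76712945 295.13159375 208.3534743 ] [ 4.75915067e-01  8.79491213e-01 -2.16739579e-04 -9.01871778e-05] [-0.08791703  0.4281059  -0.12688565]
(np.float64(384.03683957035355), np.float64(505.5902387682693))
(np.float64(321.7867379834967), np.float64(229.3318986419003))
(np.float64(321.85738732301695), np.float64(215.74417352566402))
(np.float64(321.99796585593197), np.float64(188.7072263233158))
[455.28915866 296.09666673]
```

View pics/w2.png

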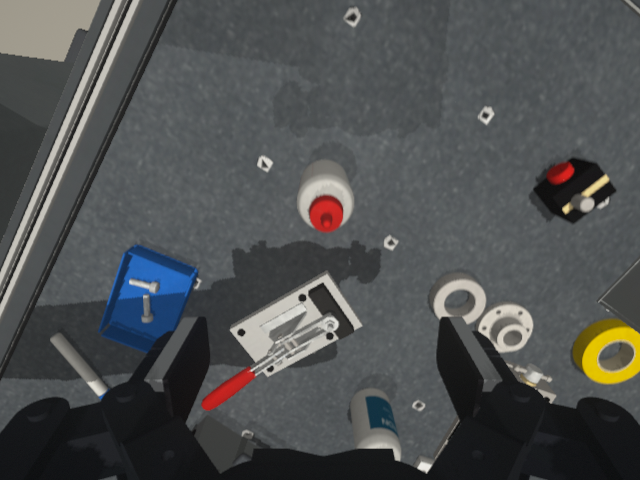

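```bash
python3 - <<'E'
from h import *
img,K,T=load("w2"); 
hsv=cv2.cvtColor(img,cv2.COLOR_RGB2HSV)
m=((hsv[...,0]<8)|(hsv[...,0]>172))&(hsv[...,1]>150)&(hsv[...,2]>80)
k,l,st,ce=cv2.connectedComponentsWithStats(m.astype(np.uint8))
for i in range(1,k):
    if st[i,4]>100: print(st[i],ce[i])
pic(cv2.resize(img[145:260,270:385],None,fx=5,fy=5,interpolation=cv2.INTER_CUBIC),"w2c")
# known: body rim circle z=92 radius 22.5
for nm,uv,z in (("tip",(326,223),124),("neck",(326,213.5),112)): print(nm,onz(K,T,*uv,z))
E
```

```text
[547 162  28  22 419] [560.60620525 172.91646778]
[310 196  33  36 958] [325.89039666 213.41753653]
[201 367  54  43 844] [227.26540284 389.06279621]
tip [455.54481688 301.30703967 124.        ]
neck [453.98323364 303.87974569 112.        ]
```

View pics/w2c.png

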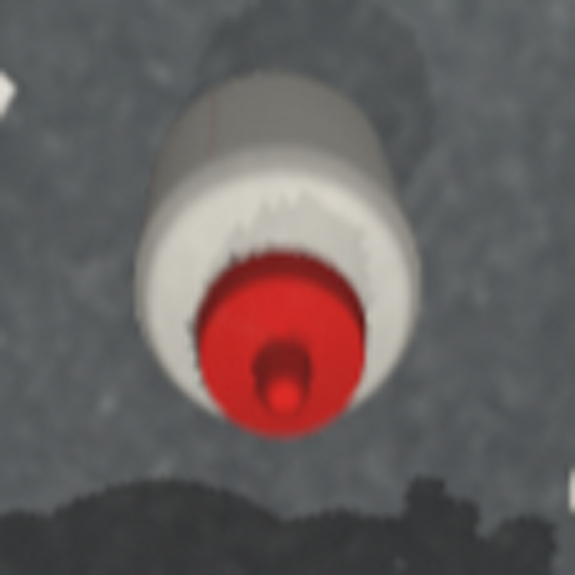

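```bash
python3 - <<'E'
from h import *
img,K,T=load("w2"); t,Kt,Tt=load("top0")
print("neck",onz(K,T,326.2,215.4,112),"tip",onz(K,T,327.4,223.4,124))
def blobs(img,lo):
    g=cv2.cvtColor(img,cv2.COLOR_RGB2GRAY); hsv=cv2.cvtColor(img,cv2.COLOR_RGB2HSV)
    m=((g>lo)&(hsv[...,1]<60)).astype(np.uint8)
    k,l,st,ce=cv2.connectedComponentsWithStats(m); return [(ce[i],st[i,4]) for i in range(1,k)]
W=[(onz(K,T,*c,0)[:2],a,c) for c,a in blobs(img,150) if 30<a<300]
P=[(onz(Kt,Tt,*c,0)[:2],a,c) for c,a in blobs(t,140) if 3<a<60]
for w in W:
    d=[np.linalg.norm(w[0]-p[0]) for p in P]; j=int(np.argmin(d))
    if d[j]<20: print(w[2].round(0),P[j][2].round(1),w[0].round(1),P[j][0].round(1),(w[0]-P[j][0]).round(1))
# top-view neck
c=t[262:296,185:219]; pic(cv2.resize(c,None,fx=16,fy=16,interpolation=cv2.INTER_CUBIC),"tb")
for p in((455,300,112),(455,300,124)): print(proj(Kt,Tt,p))
E
```

```text
neck [454.82359697 302.83957435 112.        ] tip [456.45462698 301.5741564  124.        ]
[353.  16.] [159.3 303.4] [398.6 431.5] [397.6 429.9] [1.1 1.7]
[486. 115.] [161.6 248.9] [541.6 431.7] [540.6 428.8] [1.  2.9]
[264. 163.] [214.6 302.6] [397.8 287.8] [397.6 286. ] [0.3 1.8]
[587. 204.] [163.5 196.1] [675.7 421.3] [683.9 428.4] [-8.1 -7.1]
[603. 203.] [163.5 196.1] [688.5 430.3] [683.9 428.4] [4.6 1.9]
[390. 243.] [215.7 248.4] [541.  287.1] [540.  285.5] [0.9 1.6]
[144. 285.] [278.8 317. ] [357.1 113. ] [358.2 118.4] [-1.1 -5.5]
(np.float64(199.03206503499018), np.float64(278.3988233766605))
(np.float64(197.76924076261713), np.float64(278.1326344177948))
```

View pics/tb.png

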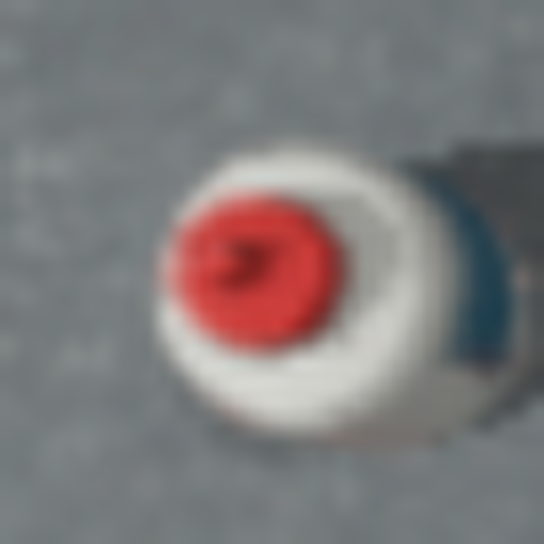

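```bash
python3 -c "
from h import *
print(mv((455.3,296.1,208.6),33.29,(455.5,299.5,58),33.29))"
```

```text
(array([0.0027, 0.002 , 0.1506]), 0.0)
```

servo_tool(
  rows=[
    {"travel": [-0.003,0.002,0.04],"turn": 0,"fingers": 0.085},
    {"travel": [-0.003,0.002,0.085],"turn": 0,"fingers": 0.085},
    {"travel": [-0.003,0.002,0.125],"turn": 0,"fingers": 0.085},
    {"travel": [-0.003,0.002,0.15],"turn": 0,"fingers": 0.085},
    {"travel": [-0.003,0.002,0.15],"turn": 0,"fingers": 0.03},
    {"travel": [-0.003,0.002,0.15],"turn": 0,"fingers": 0.03},
    {"travel": [-0.003,0.002,0.15],"turn": 0,"fingers": 0.03},
    {"travel": [-0.003,0.002,0.15],"turn": 0,"fingers": 0.03},
  ],
  squeeze=20,
)

```text
t: 2.35
tcp_pos: [459.1, 295.2, 59.6]
ee_rot: [0.475, 0.88, 0.001, 0.0]
force: [0.0, 0.1, -0.3]
opening: 30.1
```

```bash
cat > snap.py <<'E'
import sys
from station import bot,cams
from h import *
for n in sys.argv[2:]:
    c=cams.read_camera(n); np.savez(f"pics/{n}{sys.argv[1]}.npz",**{k:np.array(v) for k,v in c.items()}); pic(c["img"],n+sys.argv[1])
s=bot.read_state(); print(s["t"],s["tcp_pos"].round(1),s["ee_rot"].round(3),s["force"].round(2),s["opening"])
E
python3 snap.py 3 wrist scene; python3 -c "
from h import *
i,_,_=load('scene3'); pic(cv2.resize(i[120:300,150:400],None,fx=3,fy=3),'s3c')"
```

```text
2.45 [458.9 295.   59.2] [0.475 0.88  0.001 0.   ] [ 0.38 -0.3   0.47] 29.884112752009273
```

View pics/wrist3.png

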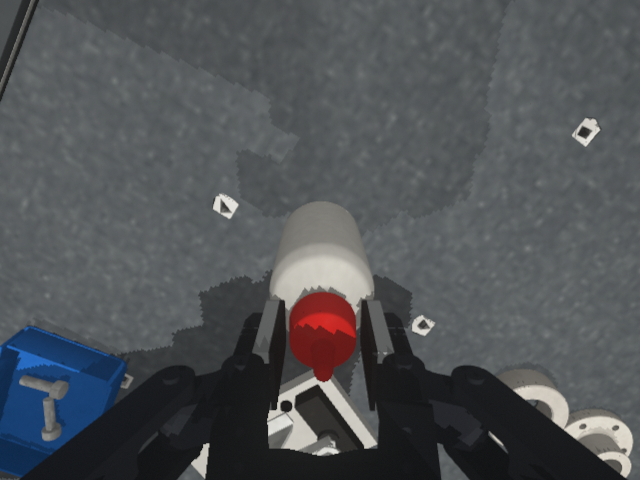

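View pics/s3c.png

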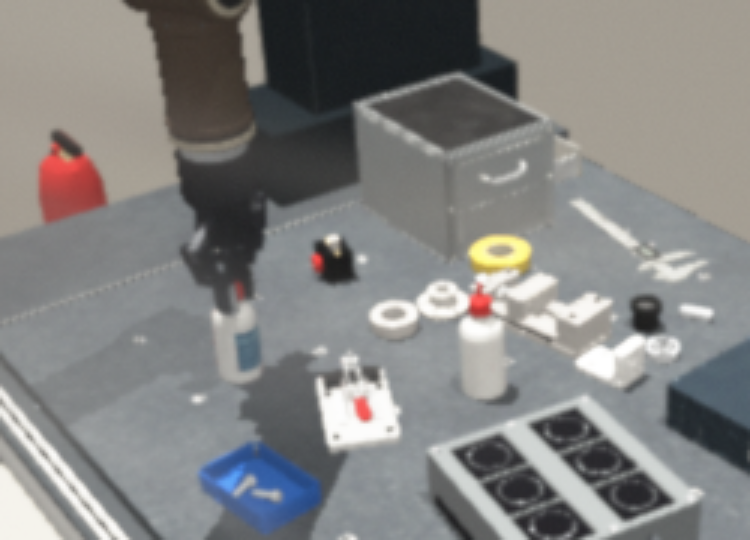

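```bash
python3 - <<'E'
from h import *
i,K,T=load('scene3'); w,Kw,Tw=load('wrist3'); print("cam",-Tw[:3,:3].T@Tw[:3,3])
print("tcp in scene crop",[(proj(K,T,(459,295,z))[0]*3-450,proj(K,T,(459,295,z))[1]*3-360) for z in(59,78,0)])
print("tcp in wrist",[proj(Kw,Tw,(459,295,z)) for z in(59,78,112,124,0)])
for z in(92,):
  print(onz(Kw,Tw,322,296,92),onz(Kw,Tw,322,300,112),onz(Kw,Tw,323,378,124))
pic(cv2.resize(i[185:260,205:260],None,fx=10,fy=8,interpolation=cv2.INTER_CUBIC),'s3d')
E
```

```text
cam [412.8320732  366.09448075 225.86762714]
tcp in scene crop [(np.float64(238.49004143325988), np.float64(325.06489239811026)), (np.float64(236.14752676442026), np.float64(309.1215554140982)), (np.float64(245.55237030602564), np.float64(373.1316518546039))]
tcp in wrist [(np.float64(320.70554954419316), np.float64(293.6089205154624)), (np.float64(320.5962355064255), np.float64(314.59646789778225)), (np.float64(320.32811001122633), np.float64(366.07472860272696)), (np.float64(320.2002425437879), np.float64(390.6244075490715)), (np.float64(320.9411586421867), np.float64(248.37358561394302))]
[450.80559737 308.50311526  92.        ] [445.90205971 315.93672175 112.        ] [457.16122851 299.35096943 124.        ]
```

View pics/s3d.png

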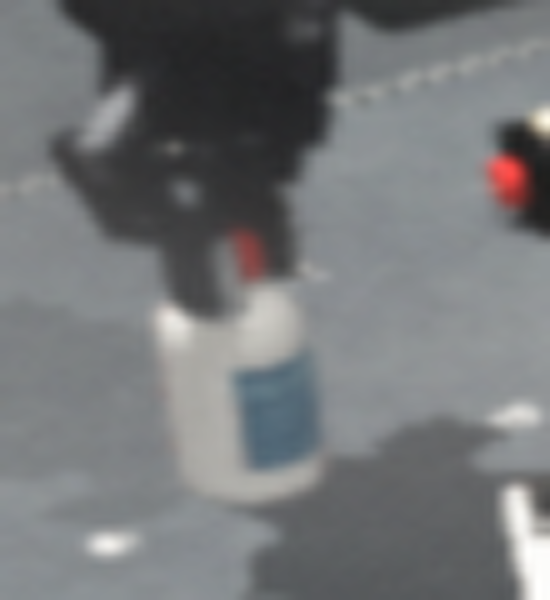

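```bash
python3 - <<'E'
from h import *
i,K,T=load('scene3'); w,Kw,Tw=load('wrist3')
for p in((459,295,59),(459,295,78),(459,295,112),(455,299,92),(455,302,0)): print(p,"depth",-(Tw[:3,:3]@p+Tw[:3,3])[2],"uv",proj(Kw,Tw,p))
for z in(59,75,90,100): print(z,proj(K,T,(459-.84*20,295-.55*20,z)),proj(K,T,(459+.84*20,295+.55*20,z)))
pic(cv2.resize(w[180:420,180:460],None,fx=2.8,fy=2.5,interpolation=cv2.INTER_CUBIC),'w3d')
E
```

```text
(459, 295, 59) depth 185.35208279298325 uv (np.float64(320.70554954419316), np.float64(293.6089205154624))
(459, 295, 78) depth 167.3824007124137 uv (np.float64(320.5962355064255), np.float64(314.59646789778225))
(459, 295, 112) depth 135.22612751560501 uv (np.float64(320.32811001122633), np.float64(366.07472860272696))
(455, 299, 92) depth 152.33930982453612 uv (np.float64(317.444363109356), np.float64(320.4266356907167))
(455, 302, 0) depth 238.540249907859 uv (np.float64(321.78339280649527), np.float64(235.60047862810515))
59 (np.float64(226.29893786411486), np.float64(231.6653287686324)) (np.float64(232.62686397867054), np.float64(225.11453798920763))
75 (np.float64(225.61515342454976), np.float64(227.16718423511242)) (np.float64(231.99608311744174), np.float64(220.67217984258556))
90 (np.float64(224.96634567314447), np.float64(222.89912712321728)) (np.float64(231.3977207515876), np.float64(216.45813326323014))
100 (np.float64(224.52956816179548), np.float64(220.02587019989727)) (np.float64(230.99498697804546), np.float64(213.62182707548462))
```

View pics/w3d.png

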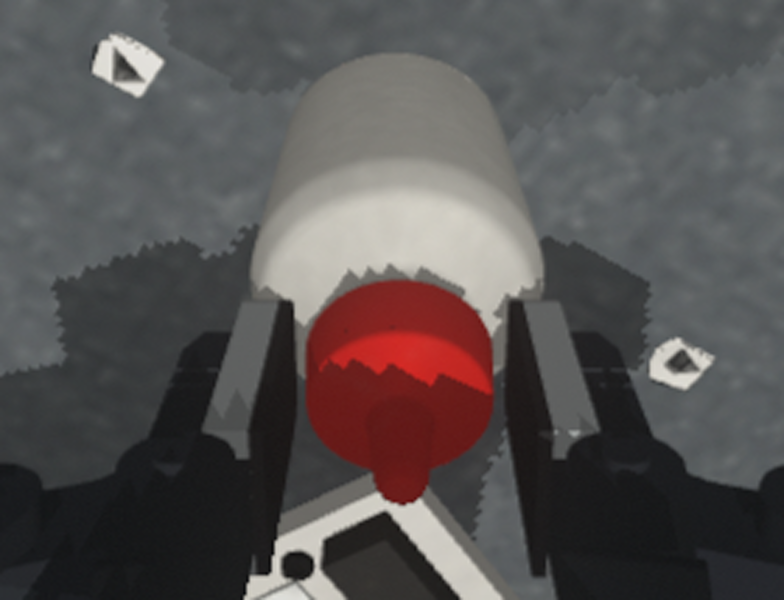

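```bash
python3 - <<'E'
from h import *
w,Kw,Tw=load('wrist3')
p=onz(Kw,Tw,321.5,201.2,0); print("base back edge",p)
x=np.array([-.549,.836]); print("base centre",p[:2]-22.5*x)
for z,uv in((112,(322.5,325)),(124,(323.5,376))): print(z,onz(Kw,Tw,*uv,z))
# predict for centre (445,317)
for p in((445,317,112),(445,317,124),(445,317,92),(444+22.5*-.549,317+22.5*.836,0)): print(proj(Kw,Tw,p))
E
```

```text
base back edge [443.42369289 319.31573451   0.        ]
base centre [455.77619289 300.50573451]
112 [450.97568886 308.51384352 112.        ]
124 [456.8882833  300.03992185 124.        ]
(np.float64(321.45932893240035), np.float64(296.0490100798917))
(np.float64(321.43332298344035), np.float64(315.51374719644247))
(np.float64(321.493667288893), np.float64(270.3476952318096))
(np.float64(320.09012831200465), np.float64(165.76947475215928))
```

servo_tool(
  rows=[
    {"travel": [0,0,0],"turn": 0,"fingers": 0.085},
    {"travel": [0,0,0],"turn": 0,"fingers": 0.085},
    {"travel": [0,0,0],"turn": 0,"fingers": 0.085},
    {"travel": [0.003,0.0007,0],"turn": 0,"fingers": 0.085},
    {"travel": [0.006,0.0007,0.002],"turn": 0,"fingers": 0.085},
    {"travel": [0.006,0.0007,0.005],"turn": 0,"fingers": 0.085},
    {"travel": [0.006,0.0007,0.008],"turn": 0,"fingers": 0.085},
    {"travel": [0.006,0.0007,0.01],"turn": 0,"fingers": 0.085},
  ],
  squeeze=20,
)

```text
t: 3.45
tcp_pos: [455.8, 299.9, 48.3]
ee_rot: [0.475, 0.88, -0.0, -0.0]
force: [0.4, 0.3, 0.2]
opening: 85.0
```

```bash
python3 snap.py 4 wrist scene; python3 - <<'E'
from h import *
i,_,_=load('scene4'); a=cv2.resize(i[170:260,200:270],None,fx=5,fy=5,interpolation=cv2.INTER_CUBIC)
w,_,_=load('wrist4'); b=cv2.resize(w,(600,450)); pic(np.hstack([a,np.zeros((450,5,3),np.uint8),b])[:, :800] if 0 else a,'s4c'); 
E
```

```text
3.55 [455.8 299.9  48.3] [ 0.475  0.88  -0.    -0.   ] [ 0.4  -0.09 -0.31] 84.69690646774215
```

View pics/s4c.png

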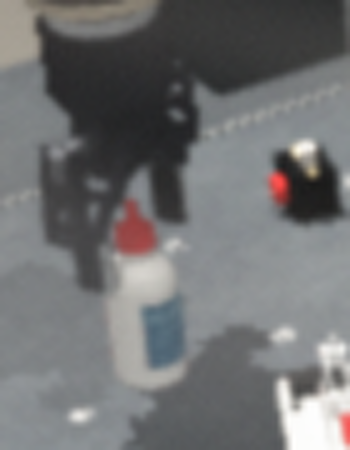

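View pics/wrist4.png

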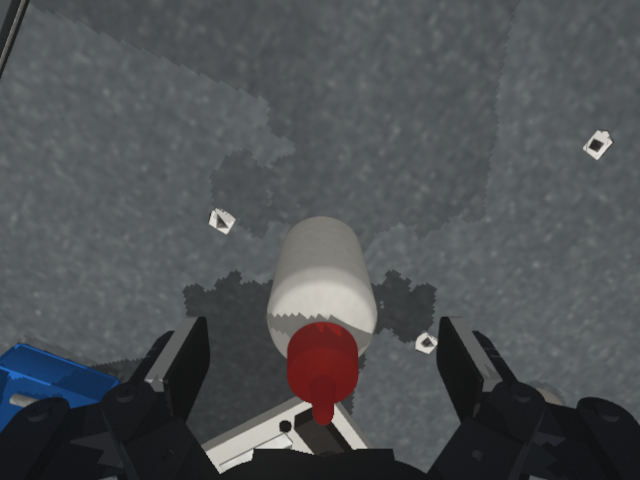

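```bash
python3 - <<'E'
from h import *
_,K,T=load('scene4')
for s in(-1,1):
  for z in(48,60,70,80,90,100): print(s,z,np.round(proj(K,T,(455.8+s*.836*46,299.9+s*.549*46,z)),1))
E
```

```text
-1 48 [220.9 238.8]
-1 60 [220.3 235.4]
-1 70 [219.9 232.6]
-1 80 [219.4 229.8]
-1 90 [218.9 226.9]
-1 100 [218.5 224. ]
1 48 [235.3 223.7]
1 60 [234.9 220.5]
1 70 [234.5 217.7]
1 80 [234.1 214.9]
1 90 [233.7 212.2]
1 100 [233.3 209.3]
```

servo_tool(
  rows=[
    {"travel": [0,0,0.005],"turn": 0,"fingers": 0.085},
    {"travel": [0,0,0.01],"turn": 0,"fingers": 0.085},
    {"travel": [0,0,0.015],"turn": 0,"fingers": 0.08},
    {"travel": [0,0,0.015],"turn": 0,"fingers": 0.03},
    {"travel": [0,0,0.015],"turn": 0,"fingers": 0.03},
    {"travel": [0,0,0.015],"turn": 0,"fingers": 0.03},
    {"travel": [0,0,0.015],"turn": 0,"fingers": 0.03},
    {"travel": [0,0,0.015],"turn": 0,"fingers": 0.03},
  ],
  squeeze=20,
)

```text
t: 4.55
tcp_pos: [455.9, 300.1, 33.7]
ee_rot: [0.475, 0.88, 0.0, 0.0]
force: [0.1, -0.9, 2.1]
opening: 43.3
```

servo_tool(
  rows=[
    {"travel": [0,0,0],"turn": 0,"fingers": 0.065},
    {"travel": [0,0,0],"turn": 0,"fingers": 0.065},
    {"travel": [0,0,0],"turn": 0,"fingers": 0.065},
    {"travel": [0,0,0],"turn": 10,"fingers": 0.065},
    {"travel": [0,0,0],"turn": 20,"fingers": 0.065},
    {"travel": [0,0,0],"turn": 30,"fingers": 0.065},
    {"travel": [0,0,0],"turn": 40,"fingers": 0.065},
    {"travel": [0,0,0],"turn": 50,"fingers": 0.065},
  ],
)

```text
t: 5.55
tcp_pos: [455.9, 300.2, 33.6]
ee_rot: [0.804, 0.595, 0.0, -0.0]
force: [0.7, 0.1, -0.4]
opening: 64.9
```

servo_tool(
  rows=[
    {"travel": [0,0,0],"turn": 10,"fingers": 0.065},
    {"travel": [0,0,0],"turn": 20,"fingers": 0.065},
    {"travel": [0,0,0],"turn": 30,"fingers": 0.065},
    {"travel": [0,0,0],"turn": 40,"fingers": 0.065},
    {"travel": [0,0,0],"turn": 40,"fingers": 0.03},
    {"travel": [0,0,0],"turn": 40,"fingers": 0.03},
    {"travel": [0,0,0],"turn": 40,"fingers": 0.03},
    {"travel": [0,0,0],"turn": 40,"fingers": 0.03},
  ],
  squeeze=30,
)

```text
t: 6.55
tcp_pos: [456.1, 300.2, 33.7]
ee_rot: [0.958, 0.287, 0.0, -0.0]
force: [-0.1, 0.2, 1.9]
opening: 42.7
```

```bash
python3 snap.py 5 scene top; python3 - <<'E'
from h import *
i,_,_=load('scene5'); a=cv2.resize(i[170:260,190:270],None,fx=6,fy=6,interpolation=cv2.INTER_CUBIC)
pic(a,'s5c')
print(mv((455.6,299.6,33.6),-56.7,(518.7,-96.5,160),-7.83))
E
```

```text
6.65 [456.1 300.1  33.7] [ 0.958  0.287  0.    -0.   ] [ 0.22 -0.27  1.75] 42.35021389979272
(array([-0.1647,  0.3657, -0.1264]), -48.87)
```

View pics/s5c.png

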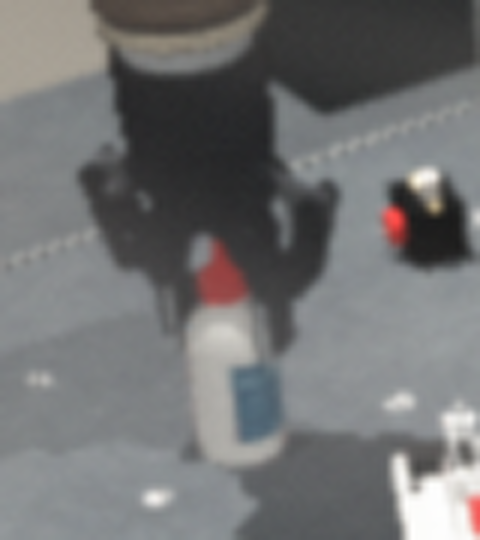

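servo_tool(
  rows=[
    {"travel": [0,0,0],"turn": 0,"fingers": 0.055},
    {"travel": [0,0,0],"turn": 0,"fingers": 0.055},
    {"travel": [0,0,0.002],"turn": 0,"fingers": 0.055},
    {"travel": [0,0,0.004],"turn": 0,"fingers": 0.055},
    {"travel": [0,0,0.004],"turn": 0,"fingers": 0.03},
    {"travel": [0,0,0.004],"turn": 0,"fingers": 0.03},
    {"travel": [0,0,0.004],"turn": 0,"fingers": 0.03},
    {"travel": [0,0,0.004],"turn": 0,"fingers": 0.03},
  ],
  squeeze=30,
)

```text
t: 7.65
tcp_pos: [455.8, 300.0, 29.5]
ee_rot: [0.958, 0.286, -0.0, 0.0]
force: [-0.0, -0.7, -1.5]
opening: 42.7
```

```bash
python3 - <<'E'
from h import *
print(mv((455.8,300,29.5),-56.7,(548,-160,165),-7.83))
E
```

```text
(array([-0.1755,  0.4351, -0.1355]), -48.87)
```

servo_tool(
  rows=[
    {"travel": [0,0,-0.04],"turn": 0,"fingers": 0.03},
    {"travel": [0,0,-0.095],"turn": 0,"fingers": 0.03},
    {"travel": [-0.014,0.035,-0.135],"turn": -5,"fingers": 0.03},
    {"travel": [-0.035,0.087,-0.135],"turn": -14,"fingers": 0.03},
    {"travel": [-0.057,0.142,-0.135],"turn": -23,"fingers": 0.03},
    {"travel": [-0.079,0.197,-0.135],"turn": -32,"fingers": 0.03},
    {"travel": [-0.101,0.252,-0.135],"turn": -40,"fingers": 0.03},
    {"travel": [-0.123,0.305,-0.135],"turn": -48.9,"fingers": 0.03},
  ],
  squeeze=40,
)

```text
t: 8.65
tcp_pos: [520.6, -24.2, 164.7]
ee_rot: [0.752, 0.659, 0.0, -0.0]
force: [1.4, 1.3, -0.7]
opening: 42.1
```

```bash
python3 - <<'E'
from h import *
a=np.radians(-56.71);x=np.array([np.sin(a),-np.cos(a)]);x=-x if 0 else x
y=np.array([np.cos(a),np.sin(a)]);x=np.array([-y[1],y[0]])
p=np.array([455.8,300.])
# tool x = y cross z = (-y1, y0)
c=p-123*x+305*y; print("cmd",c); print(mv((*c,165),-7.81,(548,-160,165),-7.81))
E
```

```text
cmd [520.39137473 -22.46233006]
(array([-0.1325,  0.046 ,  0.    ]), 0.0)
```

servo_tool(
  rows=[
    {"travel": [-0.03,0.01,0],"turn": 0,"fingers": 0.03},
    {"travel": [-0.07,0.025,0],"turn": 0,"fingers": 0.03},
    {"travel": [-0.11,0.04,0],"turn": 0,"fingers": 0.03},
    {"travel": [-0.13,0.046,0],"turn": 0,"fingers": 0.03},
    {"travel": [-0.13,0.046,0],"turn": 0,"fingers": 0.03},
    {"travel": [-0.13,0.046,0],"turn": 0,"fingers": 0.03},
    {"travel": [-0.13,0.046,0],"turn": 0,"fingers": 0.03},
    {"travel": [-0.13,0.046,0],"turn": 0,"fingers": 0.03},
  ],
)

```text
t: 9.65
tcp_pos: [548.5, -156.4, 164.6]
ee_rot: [0.753, 0.658, 0.0, -0.0]
force: [-0.3, -0.3, -1.6]
opening: 41.9
```

```bash
python3 snap.py 6 wrist scene
```

```text
9.75 [ 548.5 -156.8  164.6] [ 0.753  0.658  0.    -0.   ] [ 0.54  0.41 -1.19] 42.61860843614487
```

View pics/wrist6.png

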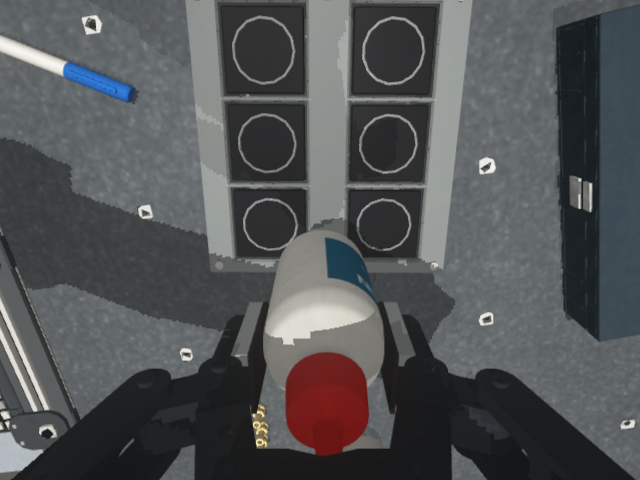

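View pics/scene6.png

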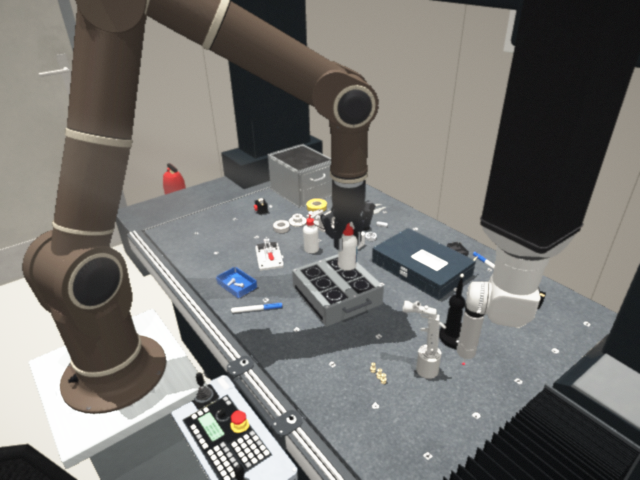

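```bash
python3 - <<'E'
from h import *
w,K,T=load('wrist6'); g=cv2.cvtColor(w,cv2.COLOR_RGB2GRAY)
init=[(263,50),(267,143),(270,223),(393,50),(388,143),(383,222)]
Q=[]
for (u,v) in init:
    r=44; y0=max(v-r,0); m=((g>70)).astype(np.uint8)
    mm=np.zeros_like(m); cv2.circle(mm,(u,v),36,1,-1); m=m*mm
    ys,xs=np.nonzero(m); 
    d=np.hypot(xs-u,ys-v); k=(d>20)&(d<37); e=cv2.fitEllipse(np.stack([xs[k],ys[k]],1).astype(np.float32))
    p=onz(K,T,*e[0],57); Q.append(p[:2]); print(np.round(e[0],1),np.round(e[1],1),k.sum(),p.round(1))
Q=np.array(Q); a,R,o=fit(CELLS,Q); print(np.degrees(a),o); C=CELLS@R.T+o; print(C.round(1)); print((Q-C).round(1))
E
```

```text
[263.1  49.7] [59.9 66.3] 700 [527.2 -39.2  57. ]
[266.8 142.8] [55.4 58.1] 555 [519.5 -95.   57. ]
[271.4 225. ] [51.6 60.2] 746 [ 512.6 -151.6   57. ]
[393.1  50.4] [59.6 66.5] 729 [606.8 -50.3  57. ]
[387.9 143.3] [55.1 58.3] 586 [ 599.  -106.1   57. ]
[383.5 221.9] [50.2 59.5] 531 [ 591.6 -160.    57. ]
-7.50969026833857 [ 559.46315267 -100.38695478]
[[ 527.1  -39.6]
 [ 519.8  -95.2]
 [ 512.5 -150.7]
 [ 606.4  -50.1]
 [ 599.1 -105.6]
 [ 591.8 -161.1]]
[[ 0.1  0.4]
 [-0.3  0.2]
 [ 0.1 -1. ]
 [ 0.4 -0.2]
 [-0.1 -0.5]
 [-0.2  1.1]]
```

```bash
python3 - <<'E'
from h import *
C=[(527.1,-39.4),(519.7,-95),(512.2,-150.6),(606.5,-50.3),(599,-105.7),(591.6,-161)]
print(mv((548.5,-156.8,164.6),-7.7,(*C[5],76.5),-7.7))
for i,j in((5,4),(4,3),(3,0),(0,1),(1,2),(5,2)): print(i,j,mv((*C[i],0),-7.7,(*C[j],0),0)[0])
E
```

```text
(array([0.0016, 0.0433, 0.0881]), 0.0)
5 4 [ 0.0558 -0.0001  0.    ]
4 3 [0.0559 0.     0.    ]
3 0 [ 0.0002 -0.0801  0.    ]
0 1 [-0.0561  0.0001  0.    ]
1 2 [-0.0561  0.      0.    ]
5 2 [-0.0003 -0.0801  0.    ]
```

servo_tool(
  rows=[
    {"travel": [0.002,0.03,0.02],"turn": 0,"fingers": 0.03},
    {"travel": [0.002,0.043,0.045],"turn": 0,"fingers": 0.03},
    {"travel": [0.002,0.043,0.07],"turn": 0,"fingers": 0.03},
    {"travel": [0.002,0.043,0.08],"turn": 0,"fingers": 0.03},
    {"travel": [0.002,0.043,0.085],"turn": 0,"fingers": 0.03},
    {"travel": [0.002,0.043,0.088],"turn": 0,"fingers": 0.03},
    {"travel": [0.002,0.043,0.088],"turn": 0,"fingers": 0.03},
    {"travel": [0.002,0.043,0.088],"turn": 0,"fingers": 0.03},
  ],
)

```text
t: 10.75
tcp_pos: [591.4, -161.2, 77.7]
ee_rot: [0.754, 0.657, 0.0, 0.0]
force: [-3.4, 0.8, 4.7]
opening: 42.5
```

servo_tool(
  rows=[
    {"travel": [0,0,-0.02],"turn": 0,"fingers": 0.03},
    {"travel": [0.02,0,-0.022],"turn": 0,"fingers": 0.03},
    {"travel": [0.056,0,-0.022],"turn": 0,"fingers": 0.03},
    {"travel": [0.056,0,-0.016],"turn": 0,"fingers": 0.03},
    {"travel": [0.056,0,-0.008],"turn": 0,"fingers": 0.03},
    {"travel": [0.056,0,0],"turn": 0,"fingers": 0.03},
    {"travel": [0.056,0,0],"turn": 0,"fingers": 0.03},
    {"travel": [0.056,0,0],"turn": 0,"fingers": 0.03},
  ],
)

```text
t: 11.75
tcp_pos: [598.8, -106.5, 76.6]
ee_rot: [0.754, 0.657, -0.0, 0.0]
force: [-0.2, -0.3, -0.6]
opening: 42.7
```

servo_tool(
  rows=[
    {"travel": [0.0005,0,0.005],"turn": 0,"fingers": 0.03},
    {"travel": [0.0005,0,0.01],"turn": 0,"fingers": 0.03},
    {"travel": [0.0005,0,0.015],"turn": 0,"fingers": 0.03},
    {"travel": [0.0005,0,0.02],"turn": 0,"fingers": 0.03},
    {"travel": [0.0005,0,0.023],"turn": 0,"fingers": 0.03},
    {"travel": [0.0005,0,0.025],"turn": 0,"fingers": 0.03},
    {"travel": [0.0005,0,0.025],"turn": 0,"fingers": 0.03},
    {"travel": [0.0005,0,0.025],"turn": 0,"fingers": 0.03},
  ],
)

```text
t: 12.75
tcp_pos: [599.0, -105.3, 51.7]
ee_rot: [0.754, 0.657, 0.0, -0.0]
force: [-0.2, -0.3, -0.9]
opening: 42.4
```

servo_tool(
  rows=[
    {"travel": [0,0,0],"turn": 0,"fingers": 0.065},
    {"travel": [0,0,0],"turn": 0,"fingers": 0.065},
    {"travel": [0,0,0],"turn": 0,"fingers": 0.065},
    {"travel": [0,0,0],"turn": 0,"fingers": 0.065},
    {"travel": [0,0,-0.02],"turn": 0,"fingers": 0.065},
    {"travel": [0,0,-0.05],"turn": 0,"fingers": 0.065},
    {"travel": [0,0,-0.09],"turn": 0,"fingers": 0.065},
    {"travel": [0,0,-0.12],"turn": 0,"fingers": 0.065},
  ],
)

```text
t: 13.75
tcp_pos: [599.5, -105.8, 174.7]
ee_rot: [0.754, 0.657, 0.001, 0.001]
force: [0.6, 0.7, -0.2]
opening: 65.4
```

```bash
python3 snap.py 7 wrist scene; python3 - <<'E'
from h import *
i,_,_=load('scene7'); pic(cv2.resize(i[190:340,260:400],None,fx=4,fy=4,interpolation=cv2.INTER_CUBIC),'s7c')
E
```

```text
13.85 [ 601.1 -106.3  176.5] [0.754 0.657 0.003 0.002] [ 0.81 -0.92  0.12] 64.9893119779421
```

View pics/wrist7.png

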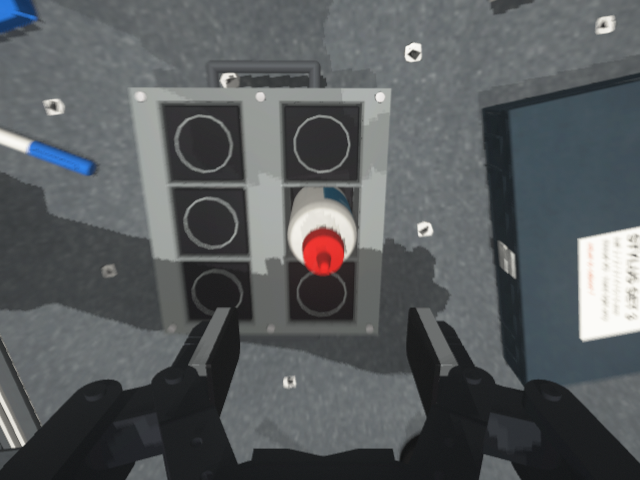

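View pics/s7c.png

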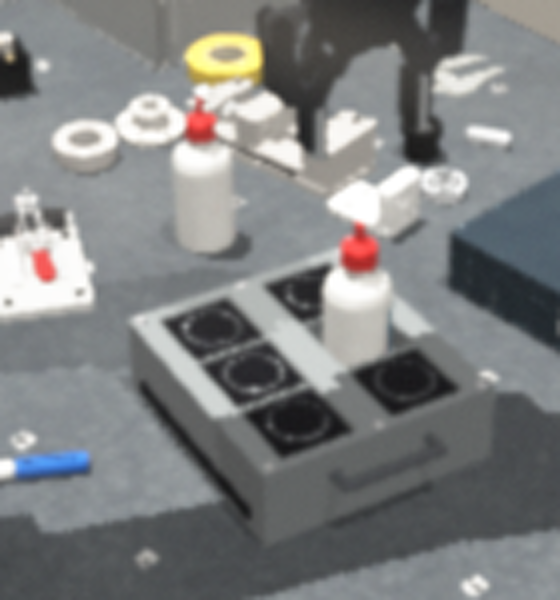

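```bash
python3 - <<'E'
from h import *
print(mv((599.3,-105.5,172),-7.7,(635.5,120,205),-7.7))
E
```

```text
(array([ 0.2283,  0.0057, -0.033 ]), 0.0)
```

servo_tool(
  rows=[
    {"travel": [0.045,0.001,-0.01],"turn": 0,"fingers": 0.085},
    {"travel": [0.1,0.003,-0.02],"turn": 0,"fingers": 0.085},
    {"travel": [0.155,0.004,-0.033],"turn": 0,"fingers": 0.085},
    {"travel": [0.205,0.005,-0.033],"turn": 0,"fingers": 0.085},
    {"travel": [0.228,0.006,-0.033],"turn": 0,"fingers": 0.085},
    {"travel": [0.228,0.006,-0.033],"turn": 0,"fingers": 0.085},
    {"travel": [0.228,0.006,-0.033],"turn": 0,"fingers": 0.085},
    {"travel": [0.228,0.006,-0.033],"turn": 0,"fingers": 0.085},
  ],
)

```text
t: 14.85
tcp_pos: [635.9, 117.3, 204.9]
ee_rot: [0.755, 0.656, -0.0, 0.0]
force: [0.3, -0.3, 0.8]
opening: 84.7
```

```bash
python3 snap.py 8 wrist; python3 - <<'E'
from h import *
w,K,T=load('wrist8'); pic(w,'wrist8')
hsv=cv2.cvtColor(w,cv2.COLOR_RGB2HSV)
m=((hsv[...,0]<8)|(hsv[...,0]>172))&(hsv[...,1]>150)&(hsv[...,2]>60)
k,l,st,ce=cv2.connectedComponentsWithStats(m.astype(np.uint8))
for i in range(1,k):
    if st[i,4]>300:
        print(st[i],ce[i]); u,v=ce[i].astype(int)
        c=w[v-70:v+50,u-60:u+60]; pic(cv2.resize(c,None,fx=5,fy=5,interpolation=cv2.INTER_CUBIC),'w8c'); print("crop origin",u-60,v-70)
E
```

```text
14.9 [635.9 117.7 204.9] [ 0.755  0.656 -0.     0.   ] [0.09 0.25 0.46] 84.85603388131449
[306 205  33  37 988] [321.97267206 223.1194332 ]
crop origin 261 153
[ 127  228   31   66 1172] [141.48037543 261.09897611]
crop origin 81 191
```

View pics/wrist8.png

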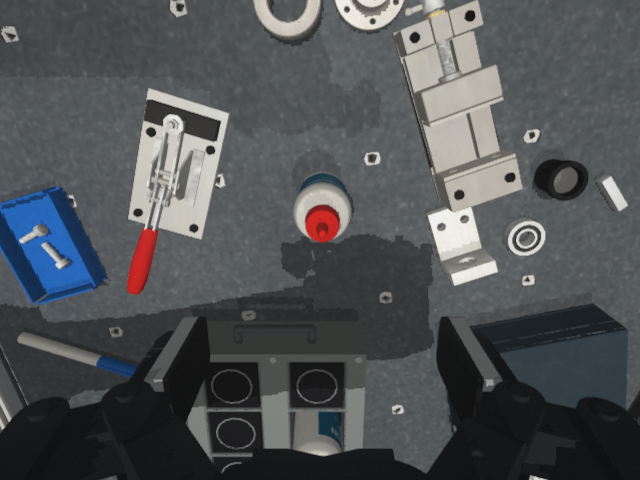

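View pics/w8c.png

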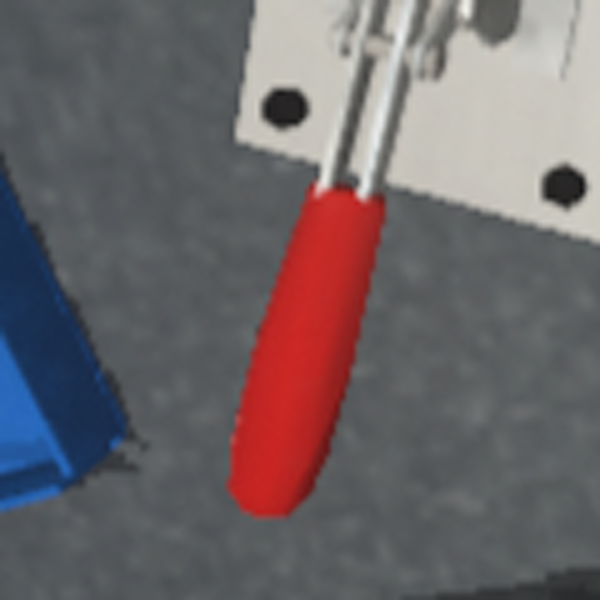

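```bash
python3 - <<'E'
from h import *
w,K,T=load('wrist8'); p=onz(K,T,321.97,223.12,112)[:2]
a=np.radians(-7.6); y=np.array([np.cos(a),np.sin(a)]); x=np.array([-y[1],y[0]])
A=p-4.2*x-.6*y; print(p,A); t=np.array([635.9,118.]); print("tool",(A-t)@x,(A-t)@y)
E
```

```text
[636.32031962 122.93514325] [635.17011345 118.85139181]
tool 0.7473806341766163 -0.8360768953520474
```

servo_tool(
  rows=[
    {"travel": [0.001,-0.001,0.05],"turn": 0,"fingers": 0.085},
    {"travel": [0.001,-0.001,0.1],"turn": 0,"fingers": 0.085},
    {"travel": [0.001,-0.001,0.145],"turn": 0,"fingers": 0.085},
    {"travel": [0.001,-0.001,0.168],"turn": 0,"fingers": 0.085},
    {"travel": [0.001,-0.001,0.175],"turn": 0,"fingers": 0.07},
    {"travel": [0.001,-0.001,0.175],"turn": 0,"fingers": 0.03},
    {"travel": [0.001,-0.001,0.175],"turn": 0,"fingers": 0.03},
    {"travel": [0.001,-0.001,0.175],"turn": 0,"fingers": 0.03},
  ],
  squeeze=20,
)

```text
t: 15.9
tcp_pos: [636.0, 121.0, 30.9]
ee_rot: [0.754, 0.657, 0.001, 0.0]
force: [-0.2, -0.4, 2.7]
opening: 42.8
```

Gripped once; open, turn 90° and grip again to centre it.

servo_tool(
  rows=[
    {"travel": [0,0,0],"turn": 0,"fingers": 0.065},
    {"travel": [0,0,0],"turn": 0,"fingers": 0.065},
    {"travel": [0,0,0],"turn": 0,"fingers": 0.065},
    {"travel": [0,0,0],"turn": -10,"fingers": 0.065},
    {"travel": [0,0,0],"turn": -20,"fingers": 0.065},
    {"travel": [0,0,0],"turn": -30,"fingers": 0.065},
    {"travel": [0,0,0],"turn": -40,"fingers": 0.065},
    {"travel": [0,0,0],"turn": -50,"fingers": 0.065},
  ],
)

```text
t: 16.9
tcp_pos: [635.0, 120.8, 29.5]
ee_rot: [0.403, 0.915, -0.0, -0.0]
force: [-0.3, 0.1, -0.5]
opening: 64.9
```

servo_tool(
  rows=[
    {"travel": [0,0,0],"turn": -10,"fingers": 0.065},
    {"travel": [0,0,0],"turn": -20,"fingers": 0.065},
    {"travel": [0,0,0],"turn": -30,"fingers": 0.065},
    {"travel": [0,0,0],"turn": -40,"fingers": 0.065},
    {"travel": [0,0,0],"turn": -40,"fingers": 0.03},
    {"travel": [0,0,0],"turn": -40,"fingers": 0.03},
    {"travel": [0,0,0],"turn": -40,"fingers": 0.03},
    {"travel": [0,0,0],"turn": -40,"fingers": 0.03},
  ],
  squeeze=30,
)

```text
t: 17.9
tcp_pos: [635.2, 120.6, 29.8]
ee_rot: [0.069, 0.998, -0.0, 0.0]
force: [-0.9, -2.3, 3.5]
opening: 43.1
```

```bash
python3 - <<'E'
from station import bot
from h import *
s=bot.read_state(); p=s["tcp_pos"]; q=s["ee_rot"]; print(p,q,2*np.degrees(np.arctan2(q[1],q[0]))-90,s["joints"])
print(mv(p,82.4,(527.1,-39.4,165),-7.7))
E
```

```text
[635.2247822  120.63912547  29.80029269] [ 6.86618073e-02  9.97639953e-01 -1.99595530e-04  2.00388895e-04] 82.12574073608417 [-0.37667841  0.63762835  0.16390434  1.70374074 -0.13370501  0.810883
  1.28117068]
(array([ 0.086 , -0.1729, -0.1352]), 90.1)
```

```bash
python3 - <<'E'
from h import *
print(mv((635.2,120.6,29.8),82.13,(606.5,-50.3,120),-7.7))
E
```

```text
(array([ 0.005 , -0.1732, -0.0902]), 89.83)
```

servo_tool(
  rows=[
    {"travel": [0,0,-0.03],"turn": 0,"fingers": 0.03},
    {"travel": [0,-0.005,-0.07],"turn": 10,"fingers": 0.03},
    {"travel": [0.001,-0.03,-0.09],"turn": 20,"fingers": 0.03},
    {"travel": [0.002,-0.06,-0.09],"turn": 30,"fingers": 0.03},
    {"travel": [0.003,-0.09,-0.09],"turn": 40,"fingers": 0.03},
    {"travel": [0.004,-0.12,-0.09],"turn": 50,"fingers": 0.03},
    {"travel": [0.005,-0.15,-0.09],"turn": 60,"fingers": 0.03},
    {"travel": [0.005,-0.173,-0.09],"turn": 70,"fingers": 0.03},
  ],
  squeeze=40,
)

```text
t: 18.9
tcp_pos: [605.9, -50.7, 119.2]
ee_rot: [0.631, 0.776, -0.0, -0.0]
force: [-0.6, -0.1, -0.8]
opening: 43.0
```

servo_tool(
  rows=[
    {"travel": [0,0,0],"turn": 10,"fingers": 0.03},
    {"travel": [0,0,0],"turn": 19.8,"fingers": 0.03},
    {"travel": [0,0,0],"turn": 19.8,"fingers": 0.03},
    {"travel": [0,0,0],"turn": 19.8,"fingers": 0.03},
    {"travel": [0,0,0.005],"turn": 19.8,"fingers": 0.03},
    {"travel": [0,0,0.01],"turn": 19.8,"fingers": 0.03},
    {"travel": [0,0,0.01],"turn": 19.8,"fingers": 0.03},
    {"travel": [0,0,0.01],"turn": 19.8,"fingers": 0.03},
  ],
)

```text
t: 19.9
tcp_pos: [606.6, -50.0, 109.6]
ee_rot: [0.752, 0.659, -0.0, 0.0]
force: [0.6, 0.3, -1.4]
opening: 42.8
```

```bash
python3 snap.py 9 scene; python3 - <<'E'
from h import *
from station import bot
s=bot.read_state(); p=s["tcp_pos"]; q=s["ee_rot"]; ph=2*np.degrees(np.arctan2(q[1],q[0]))-90; print(p,ph)
print(mv(p,ph,(606.5,-50.3,77),-7.7))
i,_,_=load('scene9'); pic(cv2.resize(i[170:330,260:400],None,fx=4,fy=3.7,interpolation=cv2.INTER_CUBIC),'s9c')
E
```

```text
19.95 [606.7 -49.9 109.6] [0.752 0.659 0.    0.   ] [-0.73 -0.04 -0.77] 42.66634036938252
[606.66084477 -49.91166236 109.64773269] -7.606943855760093
(array([-0.0004, -0.0001,  0.0326]), np.float64(0.09))
```

View pics/s9c.png

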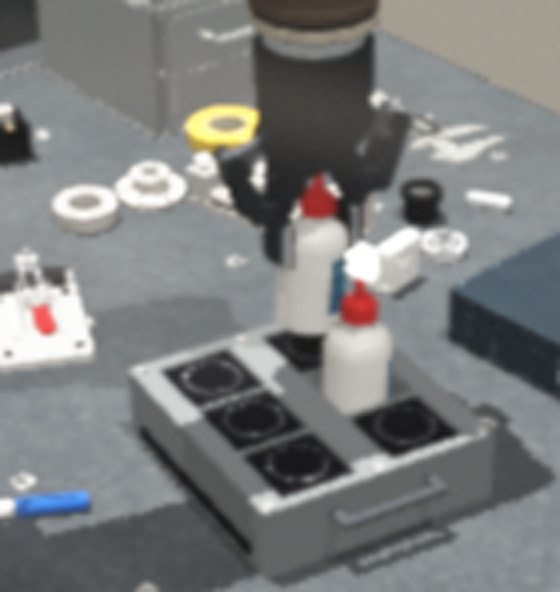

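Held upright over cell 3. Press gently.

servo_tool(
  rows=[
    {"travel": [0,0,0.01],"turn": 0,"fingers": 0.03},
    {"travel": [0,0,0.018],"turn": 0,"fingers": 0.03},
    {"travel": [0,0,0.024],"turn": 0,"fingers": 0.03},
    {"travel": [0,0,0.029],"turn": 0,"fingers": 0.03},
    {"travel": [0,0,0.033],"turn": 0,"fingers": 0.03},
    {"travel": [0,0,0.033],"turn": 0,"fingers": 0.03},
    {"travel": [0,0,0.033],"turn": 0,"fingers": 0.03},
    {"travel": [0,0,0.033],"turn": 0,"fingers": 0.03},
  ],
)

```text
t: 20.95
tcp_pos: [606.8, -49.9, 76.8]
ee_rot: [0.752, 0.659, 0.0, 0.0]
force: [0.6, 0.3, -1.2]
opening: 42.5
```

servo_tool(
  rows=[
    {"travel": [0,0,0.005],"turn": 0,"fingers": 0.03},
    {"travel": [0,0,0.01],"turn": 0,"fingers": 0.03},
    {"travel": [0,0,0.015],"turn": 0,"fingers": 0.03},
    {"travel": [0,0,0.02],"turn": 0,"fingers": 0.03},
    {"travel": [0,0,0.023],"turn": 0,"fingers": 0.03},
    {"travel": [0,0,0.025],"turn": 0,"fingers": 0.03},
    {"travel": [0,0,0.025],"turn": 0,"fingers": 0.03},
    {"travel": [0,0,0.025],"turn": 0,"fingers": 0.03},
  ],
)

```text
t: 21.95
tcp_pos: [606.5, -49.8, 51.7]
ee_rot: [0.752, 0.659, -0.0, -0.0]
force: [-1.6, -0.3, 0.1]
opening: 42.4
```

servo_tool(
  rows=[
    {"travel": [0,0,0],"turn": 0,"fingers": 0.065},
    {"travel": [0,0,0],"turn": 0,"fingers": 0.065},
    {"travel": [0,0,0],"turn": 0,"fingers": 0.065},
    {"travel": [0,0,0],"turn": 0,"fingers": 0.065},
    {"travel": [0,0,-0.02],"turn": 0,"fingers": 0.065},
    {"travel": [0,0,-0.05],"turn": 0,"fingers": 0.065},
    {"travel": [0,0,-0.09],"turn": 0,"fingers": 0.065},
    {"travel": [0,0,-0.12],"turn": 0,"fingers": 0.065},
  ],
)

```text
t: 22.95
tcp_pos: [607.1, -50.2, 174.8]
ee_rot: [0.753, 0.658, 0.001, 0.001]
force: [-0.6, -0.1, -0.1]
opening: 64.9
```

servo_tool(
  rows=[
    {"travel": [-0.05,0,-0.03],"turn": 0,"fingers": 0.065},
    {"travel": [-0.1,0,-0.03],"turn": 0,"fingers": 0.065},
    {"travel": [-0.13,0,-0.03],"turn": 0,"fingers": 0.065},
    {"travel": [-0.13,0,-0.03],"turn": 0,"fingers": 0.065},
    {"travel": [-0.13,0,-0.03],"turn": 0,"fingers": 0.065},
    {"travel": [-0.13,0,-0.03],"turn": 0,"fingers": 0.065},
    {"travel": [-0.13,0,-0.03],"turn": 0,"fingers": 0.065},
    {"travel": [-0.13,0,-0.03],"turn": 0,"fingers": 0.065},
  ],
)

```text
t: 23.95
tcp_pos: [589.5, -178.0, 201.5]
ee_rot: [0.752, 0.659, -0.0, -0.0]
force: [0.5, 0.9, 0.2]
opening: 65.0
```

```bash
python3 snap.py 10 wrist scene top; python3 - <<'E'
from h import *
i,_,_=load('scene10'); pic(cv2.resize(i[170:330,260:400],None,fx=4,fy=3.7,interpolation=cv2.INTER_CUBIC),'s10c')
w,K,T=load('wrist10')
for c in((599,-105.7),(606.5,-50.2)):
    print("if seated: neck top",np.round(proj(K,T,(*c,22+112)),1),"tip",np.round(proj(K,T,(*c,22+124)),1))
hsv=cv2.cvtColor(w,cv2.COLOR_RGB2HSV)
m=((hsv[...,0]<8)|(hsv[...,0]>172))&(hsv[...,1]>150)&(hsv[...,2]>60)
k,l,st,ce=cv2.connectedComponentsWithStats(m.astype(np.uint8)); print([(st[i],ce[i]) for i in range(1,k) if st[i,4]>200])
E
```

```text
24.1 [ 589.4 -178.5  201.5] [ 0.752  0.659 -0.    -0.   ] [-0.    0.19 -0.15] 65.14640878872171
if seated: neck top [322.5 120.8] tip [322.5 122. ]
if seated: neck top [322.8   7. ] tip [322.9   1.7]
[(array([ 298,    0,   43,   37, 1370], dtype=int32), array([319.07810219,  16.0350365 ])), (array([ 304,   95,   41,   43, 1342], dtype=int32), array([323.86885246, 116.14157973]))]
```

View pics/wrist10.png

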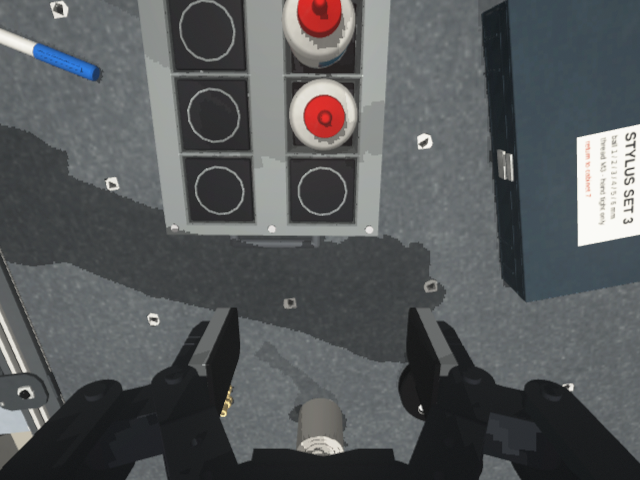

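View pics/s10c.png

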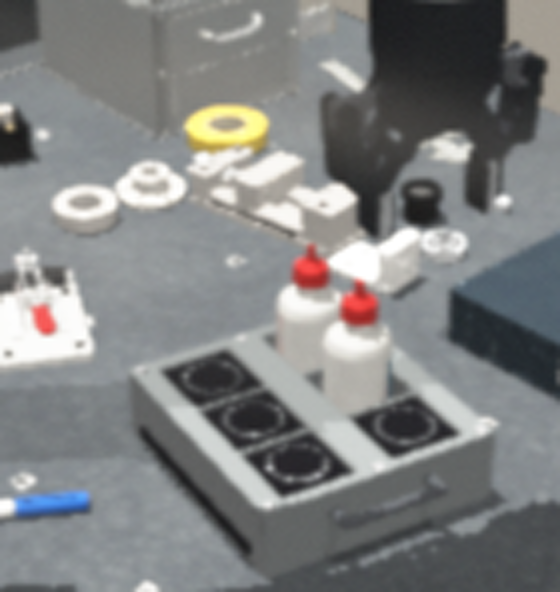

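```bash
python3 - <<'E'
from h import *
s,Ks,Ts=load('scene10'); t,Kt,Tt=load('top10'); w,Kw,Tw=load('wrist10')
def red(img,box):
    hsv=cv2.cvtColor(img,cv2.COLOR_RGB2HSV); m=((hsv[...,0]<8)|(hsv[...,0]>172))&(hsv[...,1]>120)&(hsv[...,2]>60)
    k,l,st,ce=cv2.connectedComponentsWithStats(m.astype(np.uint8)); return [(st[i],ce[i].round(1)) for i in range(1,k) if st[i,4]>8 and box[0]<ce[i][0]<box[1] and box[2]<ce[i][1]<box[3]]
print(red(s,(320,370,220,280))); print(red(t,(320,420,180,280)))
for c in((599,-105.7),(606.5,-50.2)):
    for h in(22,26,33,53): print(h,np.round(proj(Ks,Ts,(*c,h+124)),1),np.round(proj(Ks,Ts,(*c,h+92)),1))
pic(cv2.resize(s[225:275,320:370],None,fx=11,fy=11,interpolation=cv2.INTER_CUBIC),'s10d')
pic(cv2.resize(w[0:170,260:380],None,fx=4,fy=3.5,interpolation=cv2.INTER_CUBIC),'w10d')
E
```

```text
[(array([334, 237,   8,  11,  64], dtype=int32), array([337.3, 242.9])), (array([346, 246,   8,  12,  71], dtype=int32), array([349.5, 252.4]))]
[(array([340, 210,   9,  10,  66], dtype=int32), array([344.3, 214.7])), (array([363, 212,   9,  10,  68], dtype=int32), array([367. , 216.4]))]
22 [349.1 245.4] [349.  255.7]
26 [349.2 244.1] [349.  254.4]
33 [349.2 241.8] [349.  252.2]
53 [349.3 235.1] [349.1 245.7]
22 [337.7 235.3] [337.7 245.4]
26 [337.7 234. ] [337.7 244.1]
33 [337.8 231.7] [337.7 241.9]
53 [337.8 225.2] [337.7 235.6]
```

View pics/s10d.png

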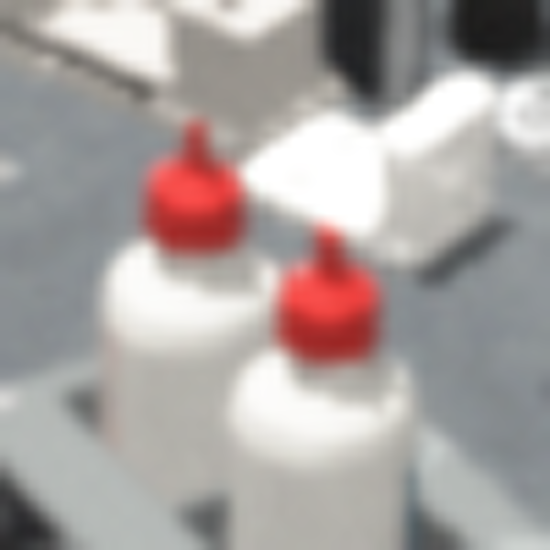

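View pics/w10d.png

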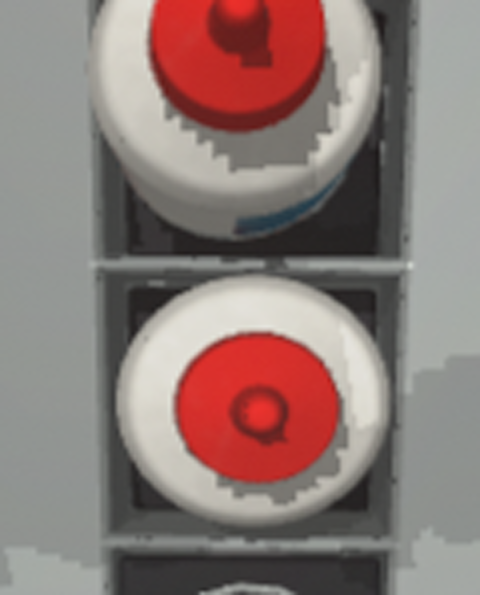

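```bash
python3 - <<'E'
from station import bot
print(bot.close_job(), bot.read_state()["t"])
E
```

```text
the job is handed in; nothing more can be done
the job is handed in; nothing more can be done
```

I stowed both dropper bottles and handed the job in at about 24 s of the 67 s allowed. The label-visible left bottle is in cell 4 (far row, middle) and the other is in cell 3 (far row, left).

- **Feeling for empties:** I pressed each cap with the bottle held in the gripper. Cell 5 pushed back with about 6 N, so it holds a tin. Cells 4 and 3 sank freely with no resistance above the bottle's weight. Cells 0, 1 and 2 were not probed, because both empties had been found by then.
- **Final checks:** Both tips sit at the image heights expected for fully seated bottles, within about 1 pixel (roughly 3 mm). Both look upright. The cell 4 bottle is centred within about 1 mm. The cell 3 bottle is about 2 mm off centre towards the robot, against the 8 mm allowed. The gripper was open and well clear of everything.
- **What disagreed:**
  - **Finger height:** the real fingertips sit about 25–35 mm higher than the stated TCP. My first grasp therefore closed loosely round the first bottle's neck without disturbing it, and I then gripped lower.
  - **Camera bias:** the top camera read about 2–3 mm low in y compared with the wrist camera, so I placed by the wrist camera.
- **Not checked:** I did not measure the bystanders at the end. I saw no sign of contact with any of them.

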